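Rebuild the brush dock on the bathroom shelf

ROBOT

A 6-joint arm with a two-finger parallel gripper is mounted at the origin on the work surface. World frame = base frame: x ahead of the robot, y to its left, z up, the work surface at z = 0. Lengths are in m, angles in rad, forces in N, time in s.
With the tool pointing down it reaches from about 0.3 to 0.875 m from the base axis. Payload 6.4 kg.
Tool frame: the origin (TCP) lies at the very end of the fingers, on their centre line; the grasp point (between the pads) lies 19 mm behind it (robot.grasp_offset is the distance from the TCP to the grasp point, in m); z points along the fingers, y is the line along which they close (so a half turn about z gives the same grasp; the last joint's range is limited). The gripper opens to 85 mm and grips with 20 to 120 N. Pads are 22 mm wide; open, the fingers measure 114 mm over their backs; the gripper's body (76 mm by 85 mm) begins 54 mm behind the grasp point. The pads swing forward as they close: fully open they stand 13 mm farther back than shut.
Start: joints at [0.927, 0.181, 1.607, -0, 1.354, -0.206], TCP at [0.244, 0.521, 0.231] pointing down, gripper open.
Joint ranges: [-2.99, 2.99], [-0.89, 2.07], [0.3, 2.58], [-1.14, 4.28], [0, 2.63], [-3.12, 3.12]. Speed limits (rad/s): [2.57, 2.57, 3.01, 3.14, 3.14, 3.14].

INTERFACE

Orientations are given as a unit quaternion [w, x, y, z].
In Python, from plant import robot gives the robot as it stands.
- The arm moves only by the shell command python3 -m handwheel 'ROWS'. ROWS is JSON, a list of rows, each a list of 7 numbers: the turn, a rotation vector about the tool's x, y, z in degrees, then the shift along the tool's x, y, z in mm, then the closure, from 0 (fully open) to 1 (shut). In form: [[wx, wy, wz, x, y, z, grip], ...]. A call has exactly 8 rows; each row is the pose to reach, as a shift and turn from the pose commanded when the call began, along the tool's axes at that moment; what a row does not reach only later rows make up. A row lasts 1/10 s, in which the tool goes at most 50 mm and 8.59 degrees, less where a joint would pass 70% of its speed; a pose out of reach is approached as far as the arm can. A call with a gripper value outside its range is refused whole. The fingers move at their own pace and stop on an object; the grip force is fixed at half the most. Time passes only in rows, so rows that repeat a pose let the fingers close, or fill a call up. It gives the time, the measured TCP pose, the force, the opening and the grip force at its end, in the units of the state.
- robot.sense(): the state, without advancing time (a new reading comes with each control period).
- robot.capture(name): name is "scene" or "side" or "wrist"; returns the picture (384x512x3 uint8, red, green, blue); there is no depth.
- robot.camera_model(name): a dict with "vfov" (degrees; the focal length in pixels is half the picture's height over the tangent of half this angle, whatever the lens; pixels are square), "cx", "cy" (the principal point, pixels), "R" (3x3) and "t" (3): a world point X has camera coordinates R X + t. Camera axes: x right, y down, z forward; pixel columns grow to the right and rows downward; lengths in m; the calibration is good to about 2 mm. A picture is of the moment at which its call begins: read the wrist's pose just before it. camera_model takes no time and is no camera call; for the wrist camera it gives the pose at the moment of the call.
- robot.close_job(): hands the job in; it is judged then, once.
The state is a dict: "time_s": time; "joint_positions": joint angles; "qvel": joint speeds; "joint_efforts": joint torques, N m; "ee_pos": TCP position; "tcp_rot": TCP orientation; "wrist_force": force on the tool from outside, world axes, zero at the start; "moment": the same for the moment, N m; "gripper_width": finger opening in m; "gripper_force": force on a finger pad.
Only numpy, scipy, OpenCV 4.12 (cv2) and the standard library are available. Lean on these libraries where they do the work, as an engineer would, in place of code of your own. Each camera call takes 0.05 s, during which the arm holds its last target. There are 200 camera calls.

TASK

Put the brush dock back together: turn each of the three loose grey holder tubes so that its flat, windowed face matches a stub's, and slide it down onto a stub of your choice until it stands fully home on the base and the stub's spring button pops out through its window. When every holder is locked on, stand all the face brushes in holders, one to a holder, foot down, resting on the stub inside. Leave the pill case, the thermometer stand and the comb where they are.

Things in the scene. Friction and masses are not known exactly. Their poses are not given: they have to be found in the camera images.
- dock: fixed wooden plate 100 mm (x) by 310 mm (y) by 12 mm thick with three black upright stubs, 100 mm apart along its y (at -100, 0, +100 mm). Origin: centre of its underside; the stubs' flat faces look to its +x, away from the robot. Once a holder is home, the stub's top is the floor inside it, 55 mm above its lower end
- stub1 (a point): foot of stub 1 of the dock: on its axis, on the plate's top face (12 mm above the shelf). z up, x out through the stub's flat face and button. Stub: 55 mm tall, section like the holders' inside but 36 x 36 mm (half circle to -x, square corners to +x): a holder fits one way round only, 2 mm play each side; top edge rounded 4 mm. A holder that is home has its origin here
- stub2 (a point): foot of stub 2 of the dock: on its axis, on the plate's top face (12 mm above the shelf). z up, x out through the stub's flat face and button. Stub: 55 mm tall, section like the holders' inside but 36 x 36 mm (half circle to -x, square corners to +x): a holder fits one way round only, 2 mm play each side; top edge rounded 4 mm. A holder that is home has its origin here
- stub3 (a point): foot of stub 3 of the dock: on its axis, on the plate's top face (12 mm above the shelf). z up, x out through the stub's flat face and button. Stub: 55 mm tall, section like the holders' inside but 36 x 36 mm (half circle to -x, square corners to +x): a holder fits one way round only, 2 mm play each side; top edge rounded 4 mm. A holder that is home has its origin here
- button1 (a joint): travel (m) of the steel spring button in stub 1's flat face: 0 = out (6.5 mm proud), 0.0068 = in. 10 mm wide, 12 to 30 mm above the plate, upper part a ramp, underside flat. A holder sliding down presses it in about 4.5 mm (push down 2 to 8 N, from 30 mm above home onwards); it springs back to 0 through the window when the holder is within 2.5 mm of home
- button2 (a joint): travel (m) of the steel spring button in stub 2's flat face: 0 = out (6.5 mm proud), 0.0068 = in. 10 mm wide, 12 to 30 mm above the plate, upper part a ramp, underside flat. A holder sliding down presses it in about 4.5 mm (push down 2 to 8 N, from 30 mm above home onwards); it springs back to 0 through the window when the holder is within 2.5 mm of home
- button3 (a joint): travel (m) of the steel spring button in stub 3's flat face: 0 = out (6.5 mm proud), 0.0068 = in. 10 mm wide, 12 to 30 mm above the plate, upper part a ramp, underside flat. A holder sliding down presses it in about 4.5 mm (push down 2 to 8 N, from 30 mm above home onwards); it springs back to 0 through the window when the holder is within 2.5 mm of home
- holder1: grey plastic tube, 110 mm tall, open at both ends, wall 3.5 mm; section 47 x 47 mm outside, 40 x 40 inside: half circle to its own -x, square corners to +x. Origin: centre of that circle, at the lower end; z up the tube. Flat face to +x has a window 14 mm wide, 9.5 to 32 mm up. Faces +y and -y flat (x 0 to 23.5), parallel. Square weighted foot 70 x 70 x 8 mm around the lower end. 0.12 to 0.21 kg. All alike
- holder2: grey plastic tube, 110 mm tall, open at both ends, wall 3.5 mm; section 47 x 47 mm outside, 40 x 40 inside: half circle to its own -x, square corners to +x. Origin: centre of that circle, at the lower end; z up the tube. Flat face to +x has a window 14 mm wide, 9.5 to 32 mm up. Faces +y and -y flat (x 0 to 23.5), parallel. Square weighted foot 70 x 70 x 8 mm around the lower end. 0.12 to 0.21 kg. All alike
- holder3: grey plastic tube, 110 mm tall, open at both ends, wall 3.5 mm; section 47 x 47 mm outside, 40 x 40 inside: half circle to its own -x, square corners to +x. Origin: centre of that circle, at the lower end; z up the tube. Flat face to +x has a window 14 mm wide, 9.5 to 32 mm up. Faces +y and -y flat (x 0 to 23.5), parallel. Square weighted foot 70 x 70 x 8 mm around the lower end. 0.12 to 0.21 kg. All alike
- brush1: hard silicone face brush, 135 mm tall, standing on its round foot (34 mm across, 12 mm thick, bevelled); stem 26 mm across; head from 90 to 135 mm above the foot's underside, 46 mm wide along its own y and 26 mm thick along its x, nubs on the +x side. Two or three brushes are there, all alike. Origin: centre of the foot's underside, z up. 0.1 to 0.16 kg
- brush2: hard silicone face brush, 135 mm tall, standing on its round foot (34 mm across, 12 mm thick, bevelled); stem 26 mm across; head from 90 to 135 mm above the foot's underside, 46 mm wide along its own y and 26 mm thick along its x, nubs on the +x side. Two or three brushes are there, all alike. Origin: centre of the foot's underside, z up. 0.1 to 0.16 kg
- brush3: hard silicone face brush, 135 mm tall, standing on its round foot (34 mm across, 12 mm thick, bevelled); stem 26 mm across; head from 90 to 135 mm above the foot's underside, 46 mm wide along its own y and 26 mm thick along its x, nubs on the +x side. Two or three brushes are there, all alike. Origin: centre of the foot's underside, z up. 0.1 to 0.16 kg
- pill_case: clear plastic pill case, 42 x 150 x 22 mm, long side along its y; bystander. Origin: centre of its underside
- thermometer_stand: silver metal thermometer stand, round base 72 mm across, 128 mm tall; bystander. Origin: centre of its underside
- comb: black plastic comb lying flat, 34 x 180 x 5 mm, long side along its y; bystander. Origin: centre of its underside
Mind the look-alikes: they are no part of the job. Leave any blue look-alike of the brush2 alone.

How it is judged:
By the outcome, as a careful person would: the job done as asked, in the order asked, and still so for the second after the job is handed in, with the robot touching nothing.
Of brush1, brush2, brush3 only 2 to 3 are there at a start; the rules pass over those that are not, and their reading is None.
At some moment in a run one of holder1, holder2, holder3 may be knocked a few centimetres aside while the robot is not near it.
It also fails if it takes over 208 s, if anything falls off the work surface, if the arm or the gripper's body presses on something with over 40 N, if the wrist force passes 120 N, or if a joint passes its speed limit or range.

## Working session

There is one attempt and no reset: what is moved stays moved. The work goes in short steps, Python scripts to look and compute and a shell command to move; the robot and the scene stay as the last step left them, time stands still between calls to the robot, and variables do not carry over. Pictures are saved under pics/ and viewed, at most 14 in all, crops included, and the job is handed in when it is done.

```bash
ls; mkdir -p pics; python3 - <<'E'
from plant import robot
import cv2,numpy as np
for n in ["scene","side","wrist"]:
    m=robot.camera_model(n); im=robot.capture(n); cv2.imwrite(f"pics/{n}0.png",im[:,:,::-1]); print(n,m)
print(robot.sense())
a=[cv2.imread(f"pics/{n}0.png") for n in ["scene","side"]]
E
```

```text
pics
scene {'vfov': 45.43843619691142, 'cx': 250.8483144044683, 'cy': 181.75756811471035, 'R': array([[-0.41711119,  0.9086641 , -0.0186495 ],
       [ 0.62286297,  0.27085404, -0.7339481 ],
       [-0.661861  , -0.31775404, -0.67894947]]), 't': array([ 0.22142291, -0.31947679,  1.82290855])}
side {'vfov': 50.69917928468236, 'cx': 253.21147163053263, 'cy': 191.1823331347501, 'R': array([[ 0.95380906, -0.30034853,  0.00624829],
       [-0.14277546, -0.47151203, -0.87022501],
       [ 0.26431695,  0.8291364 , -0.49261484]]), 't': array([-0.51045704,  0.12262083,  0.89460903])}
wrist {'vfov': 60.90517276969816, 'cx': 256.6730104812648, 'cy': 195.32692954941976, 'R': array([[ 4.23761626e-01,  9.05773614e-01, -4.94157744e-04],
       [ 8.69173551e-01, -4.06484832e-01,  2.81615729e-01],
       [ 2.54879229e-01, -1.19767448e-01, -9.59527142e-01]]), 't': array([-0.57519277, -0.03501242,  0.37755055])}
{'time_s': 0.15, 'joint_positions': array([ 9.26718424e-01,  1.81378710e-01,  1.60777601e+00, -8.30096781e-06,
        1.35380117e+00, -2.06314071e-01]), 'qvel': array([ 0.00057797, -0.00306221, -0.00386643, -0.00191634,  0.00048897,
       -0.00131766]), 'joint_efforts': array([ 6.28937360e-04, -4.45263934e+01, -3.51694000e+01, -3.77824490e-04,
        5.87672519e-03,  2.27182881e-05]), 'ee_pos': array([0.24348524, 0.52043536, 0.23058754]), 'tcp_rot': array([-2.77476422e-04,  2.17137426e-01,  9.76140806e-01, -6.22599516e-04]), 'wrist_force': array([-0.38204753,  0.47536276,  0.6018546 ]), 'moment': array([ 0.03163141,  0.02794975, -0.00207124]), 'gripper_force': 0.0, 'gripper_width': 0.0854986269318062}
```

View pics/scene0.png

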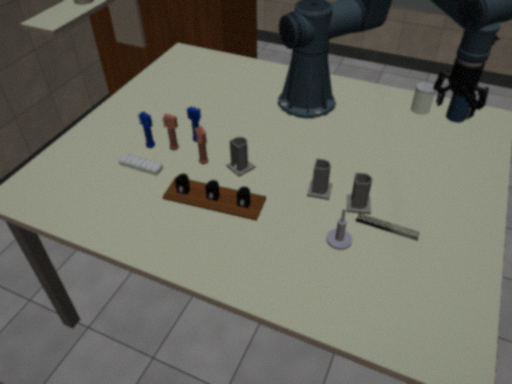

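View pics/side0.png

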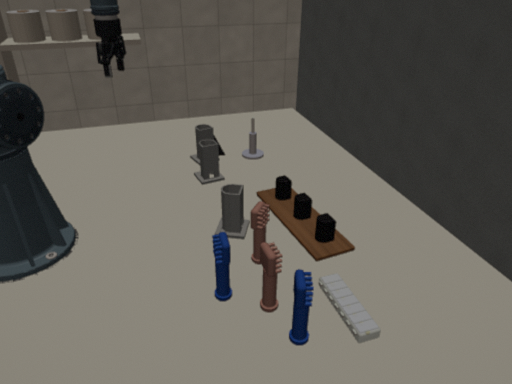

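```bash
cat > h.py <<'E'
import numpy as np,cv2
from plant import robot
def ray(m,p):
    f=192/np.tan(np.radians(m['vfov'])/2); R=np.array(m['R']);t=np.array(m['t'])
    d=R.T@np.array([(p[0]-m['cx'])/f,(p[1]-m['cy'])/f,1.]); return -R.T@t,d/np.linalg.norm(d)
def onz(m,p,z):
    o,d=ray(m,p); return o+d*(z-o[2])/d[2]
def tri(rs):
    A=sum(np.eye(3)-np.outer(d,d) for o,d in rs); b=sum((np.eye(3)-np.outer(d,d))@o for o,d in rs)
    X=np.linalg.solve(A,b); return X,[1e3*np.linalg.norm(np.cross(X-o,d)) for o,d in rs]
def proj(m,X):
    f=192/np.tan(np.radians(m['vfov'])/2); c=np.array(m['R'])@X+m['t']; return np.array([m['cx'],m['cy']])+f*c[:2]/c[2]
E
python3 - <<'E'
from h import *
np.set_printoptions(precision=3,suppress=True)
ms,mi=robot.camera_model('scene'),robot.camera_model('side')
for n,a,b in [("hA foot",(240,168),(232,228)),("hB foot",(320,190),(209,177)),("hC foot",(360,205),(204,159)),("p1 foot",(173,149),(269,305)),("p2 foot",(203,162),(259,260)),("bl1",(150,146),(299,337)),("bl2",(196,139),(223,293)),("thermo",(339,240),(253,154))]:
    print(n,onz(ms,a,0),onz(mi,b,0))
for n,a,b in [("hA top",(238,141),(233,189)),("hB top",(321,163),(208,144)),("hC top",(361,178),(204,129)),("s1",(182,178),(325,218)),("s2",(212,184),(303,198)),("s3",(243,189),(283,180))]:
    print(n,*tri([ray(ms,a),ray(mi,b)]))
for n,m in (('scene',ms),('side',mi)):
    im=cv2.imread(f'pics/{n}0.png');h=cv2.cvtColor(im,cv2.COLOR_BGR2HSV)
    mask=((h[...,0]<15)&(h[...,1]>120)&(h[...,2]>60)&(h[...,2]<160)).astype('u1' if 0 else np.uint8)
    mask[:100]=0
    c=max(cv2.findContours(mask,0,2)[0],key=cv2.contourArea)
    q=cv2.approxPolyDP(cv2.convexHull(c),4,True)[:,0]
    print(n,cv2.contourArea(c)); 
    for p in q: print(p,onz(m,p,.012))
E
```

```text
hA foot [ 0.469 -0.068  0.   ] [ 0.462 -0.065  0.   ]
hB foot [0.464 0.21  0.   ] [0.465 0.208 0.   ]
hC foot [0.478 0.342 0.   ] [0.475 0.335 0.   ]
p1 foot [ 0.471 -0.329  0.   ] [ 0.463 -0.325  0.   ]
p2 foot [ 0.491 -0.198  0.   ] [ 0.486 -0.197  0.   ]
bl1 [ 0.489 -0.414  0.   ] [ 0.487 -0.409  0.   ]
bl2 [ 0.388 -0.283  0.   ] [ 0.39 -0.27  0.  ]
thermo [0.637 0.323 0.   ] [0.637 0.327 0.   ]
hA top [ 0.465 -0.073  0.11 ] [np.float64(0.34628357614800925), np.float64(0.34628357614801764)]
hB top [0.464 0.202 0.108] [np.float64(1.9497036757022037), np.float64(1.9497036757022501)]
hC top [0.478 0.329 0.105] [np.float64(1.855418642631088), np.float64(1.855418642631194)]
s1 [ 0.645 -0.178  0.063] [np.float64(1.5484221407738956), np.float64(1.5484221407737622)]
s2 [ 0.633 -0.081  0.063] [np.float64(0.21005354992199574), np.float64(0.210053549921832)]
s3 [0.619 0.015 0.065] [np.float64(1.0665541443824584), np.float64(1.0665541443823527)]
scene 1364.0
[164 195] [ 0.691 -0.224  0.012]
[174 181] [ 0.623 -0.23   0.012]
[192 181] [ 0.6   -0.176  0.012]
[264 199] [0.582 0.068 0.012]
[252 218] [0.669 0.067 0.012]
side 1702.0
[257 193] [0.564 0.057 0.012]
[292 190] [0.66  0.045 0.012]
[353 247] [ 0.691 -0.229  0.012]
[316 258] [ 0.597 -0.24   0.012]
```

View pics/wrist0.png

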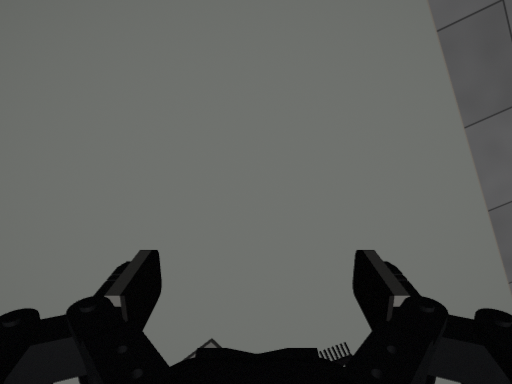

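```bash
python3 -m handwheel '[[0,0,-25,-338,-118,-20,0],[0,0,-25,-338,-118,-20,0],[0,0,-25,-338,-118,-20,0],[0,0,-25,-338,-118,-20,0],[0,0,-25,-338,-118,-20,0],[0,0,-25,-338,-118,-20,0],[0,0,-25,-338,-118,-20,0],[0,0,-25,-338,-118,-20,0]]'
python3 -m handwheel '[[0,0,0,0,0,0,0],[0,0,0,0,0,0,0],[0,0,0,0,0,0,0],[0,0,0,0,0,0,0],[0,0,0,0,0,0,0],[0,0,0,0,0,0,0],[0,0,0,0,0,0,0],[0,0,0,0,0,0,0]]'
cat >> h.py <<'E'
def snap(name,cam='wrist'):
    import pickle
    m=robot.camera_model(cam); im=robot.capture(cam)[:,:,::-1].copy(); cv2.imwrite(f'pics/{name}.png',im); pickle.dump(m,open(f'pics/{name}.pkl','wb')); return m,im
def load(name):
    import pickle
    return pickle.load(open(f'pics/{name}.pkl','rb')),cv2.imread(f'pics/{name}.png')
E
python3 -c "
from h import *
snap('bc1'); s=robot.sense(); print(s['ee_pos'],s['tcp_rot'],s['joint_positions'],s['time_s'])"
```

```text
time_s: 0.95
ee_pos: [0.5025, 0.2673, 0.2513]
tcp_rot: [0.0, 0.002, 1.0, -0.0]
wrist_force: [-0.6, 0.8, -0.8]
gripper_width: 0.0855
gripper_force: 0.0
time_s: 1.75
ee_pos: [0.4997, 0.2708, 0.2513]
tcp_rot: [0.0, 0.001, 1.0, 0.0]
wrist_force: [0.9, 0.5, 0.1]
gripper_width: 0.0854
gripper_force: 0.0
[0.4997985  0.27072995 0.25131233] [1.01734924e-05 6.48868487e-04 9.99999789e-01 7.19565693e-06] [ 2.87670421e-01  1.49530078e-01  1.60181333e+00  8.14421124e-06
  1.39022564e+00 -1.28182963e+00] 1.8
```

View pics/bc1.png

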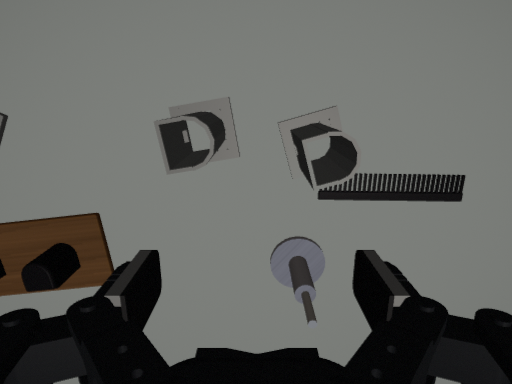

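```bash
python3 - <<'E'
from h import *
m,im=load('bc1')
c=im[85:205,145:375]
c=cv2.resize(c,None,fx=3.4,fy=3.4,interpolation=cv2.INTER_CUBIC)
g=cv2.cvtColor(c,cv2.COLOR_BGR2GRAY); g=cv2.createCLAHE(3,(4,4)).apply(g)
g=cv2.cvtColor(g,cv2.COLOR_GRAY2BGR)
for u in range(150,375,20): cv2.putText(g,str(u),(int((u-145)*3.4),10),0,.35,(0,0,255)); cv2.line(g,(int((u-145)*3.4),12),(int((u-145)*3.4),20),(0,0,255))
for v in range(90,205,20): cv2.putText(g,str(v),(0,int((v-85)*3.4)),0,.35,(0,0,255))
cv2.imwrite('pics/bc1c.png',g)
def pr(a): print(a, im[a[1],a[0]])
for a in [(100,100),(220,105),(236,140),(200,120),(160,130),(180,150),(290,130),(320,115),(330,130)]: pr(a)
E
```

```text
(100, 100) [122 126 123]
(220, 105) [110 113 115]
(236, 140) [85 88 89]
(200, 120) [55 56 58]
(160, 130) [48 49 50]
(180, 150) [29 30 30]
(290, 130) [65 68 68]
(320, 115) [116 120 122]
(330, 130) [33 33 34]
```

View pics/bc1c.png

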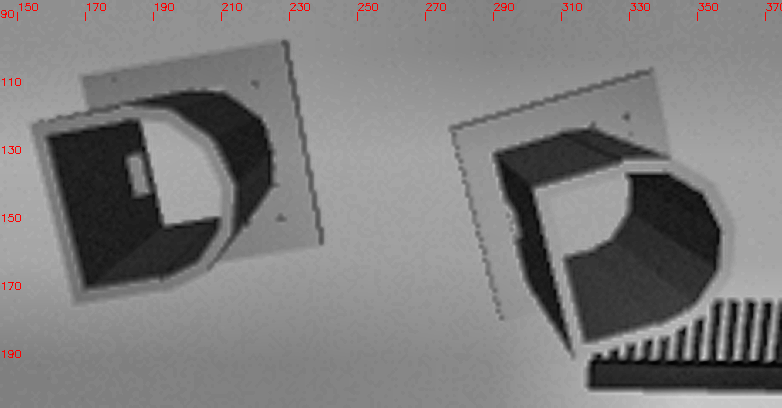

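```bash
cat >> h.py <<'E'
np.set_printoptions(precision=4,suppress=True)
def holder(m,foot3,rim2,F=lambda p:p,zf=.008,zt=.11):
    # foot3: corner a, b, c with b the right-angle corner; rim2: two outer corners of flat rim edge
    a,b,c=[onz(m,F(p),zf)[:2] for p in foot3]; print('foot sides mm',1e3*np.linalg.norm(a-b),1e3*np.linalg.norm(c-b),'yaws',np.degrees(np.arctan2(*(b-a)[::-1])),np.degrees(np.arctan2(*(c-b)[::-1])),'centre',(a+c)/2)
    r,s=[onz(m,F(p),zt)[:2] for p in rim2]; e=s-r; mid=(r+s)/2; n=np.array([e[1],-e[0]])/np.linalg.norm(e)
    if n@(mid-(a+c)/2)<0:n=-n
    print('rim edge mm',1e3*np.linalg.norm(e),'yaw',np.degrees(np.arctan2(n[1],n[0])),'centre',mid-n*.0235)
E
python3 - <<'E'
from h import *
m,_=load('bc1'); F=lambda p:(145+p[0]/3.4-.5+.15,85+p[1]/3.4-.5+.15)
holder(m,[(82,76),(286,40),(323,243)],[(33,122),(77,304)],F)
holder(m,[(653,69),(450,127),(502,320)],[(525,183),(576,356)],F)
E
```

```text
foot sides mm 69.46414371721694 68.69954223581352 yaws 99.49597443208971 9.388418416654263 centre [0.4639 0.2122]
rim edge mm 46.85388125891929 yaw -81.01616581844938 centre [0.464  0.2126]
foot sides mm 70.07897817527568 69.98318783631632 yaws -74.37458580677158 16.284271922880343 centre [0.4767 0.3392]
rim edge mm 47.748185149757546 yaw -71.58584316878841 centre [0.475  0.3384]
```

```bash
python3 -m handwheel '[[0,0,0,-80,-350,-80,0],[0,0,0,-80,-350,-80,0],[0,0,0,-80,-350,-80,0],[0,0,0,-80,-350,-80,0],[0,0,0,-80,-350,-80,0],[0,0,0,-80,-350,-80,0],[0,0,0,-80,-350,-80,0],[0,0,0,-80,-350,-80,0]]' >/dev/null
python3 -m handwheel '[[0,0,0,0,0,0,0],[0,0,0,0,0,0,0],[0,0,0,0,0,0,0],[0,0,0,0,0,0,0],[0,0,0,0,0,0,0],[0,0,0,0,0,0,0],[0,0,0,0,0,0,0],[0,0,0,0,0,0,0]]'
python3 -c "
from h import *
m,im=snap('d1'); snap('scene2','scene')
s=robot.sense(); print(s['joint_positions'])
g=cv2.resize(im,None,fx=1.56,fy=1.56,interpolation=cv2.INTER_CUBIC)
g=np.clip(g.astype(float)*1.5,0,255).astype(np.uint8)
cv2.imwrite('pics/d1c.png',g)"
```

```text
time_s: 3.4
ee_pos: [0.5793, -0.0793, 0.3313]
tcp_rot: [0.0, 0.001, 1.0, -0.0]
wrist_force: [-0.1, 0.7, -0.1]
gripper_width: 0.0854
gripper_force: 0.0
[-0.3392  0.1382  1.4554 -0.      1.5479 -1.9085]
```

View pics/d1c.png

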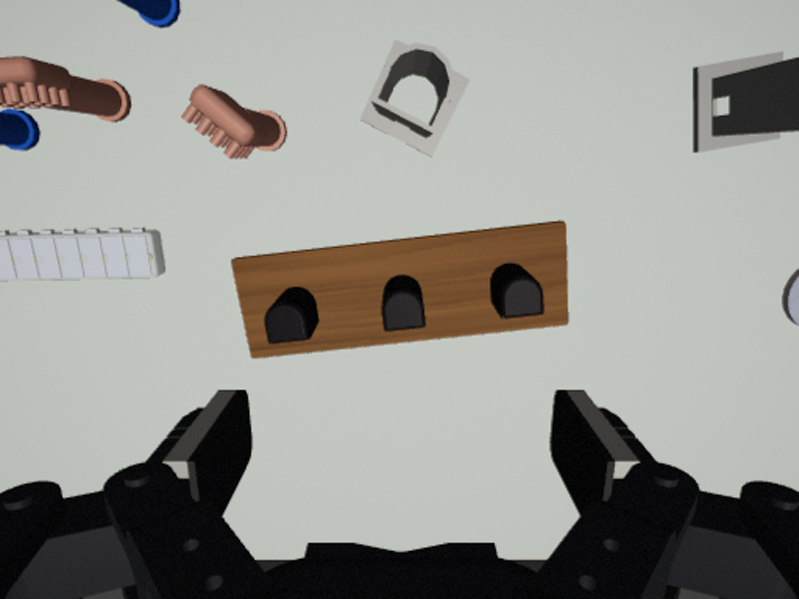

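```bash
python3 - <<'E'
from h import *
m,im=load('d1'); F=lambda p:((p[0]+.5)/1.56-.5,(p[1]+.5)/1.56-.5)
holder(m,[(361,117),(397,40),(469,80)],[(372,100),(432,138)],F)
holder(m,[(397,40),(469,80),(432,156)],[(372,100),(432,138)],F)
h=cv2.cvtColor(im,cv2.COLOR_BGR2HSV)
mk=((h[...,0]<20)&(h[...,1]>90)).astype(np.uint8); mk[:135]=0;mk[240:]=0
c=max(cv2.findContours(mk,0,1)[0],key=cv2.contourArea)
P=np.array([onz(m,p,.012)[:2] for p in cv2.convexHull(c)[:,0]],np.float32)
r=cv2.minAreaRect(P*1000); print('plate',r)
# stub tops flat edges & lines
for n,q in (('s1',[(269,342),(305,337)]),('s2',[(386,330),(425,327)]),('s3',[(506,319),(544,315)])):
    for z in (.067,): print(n,[onz(m,F(p),z) for p in q])
for n,p in (('p2',(270,132)),('p1',(115,101))): print(n,onz(m,F(p),.006))
E
```

```text
foot sides mm 67.26623083100607 67.73834317258905 yaws 152.5051968503769 63.25786917434953 centre [ 0.461 -0.066]
rim edge mm 46.824176100498164 yaw -30.845454006442917 centre [ 0.4637 -0.0647]
foot sides mm 67.73834317258905 68.35111752896698 yaws 63.25786917434953 -26.15783826649126 centre [ 0.4619 -0.0656]
rim edge mm 46.824176100498164 yaw -30.845454006442917 centre [ 0.4637 -0.0647]
plate ((629.4840698242188, -76.52507019042969), (98.7147445678711, 306.11273193359375), 6.445358753204346)
s1 [array([ 0.6589, -0.1897,  0.067 ]), array([ 0.6545, -0.1589,  0.067 ])]
s2 [array([ 0.6483, -0.0903,  0.067 ]), array([ 0.6457, -0.0575,  0.067 ])]
s3 [array([0.6387, 0.0102, 0.067 ]), array([0.6352, 0.0417, 0.067 ])]
p2 [ 0.4876 -0.1912  0.006 ]
p1 [ 0.4624 -0.3217  0.006 ]
```

```bash
cat >> h.py <<'E'
from scipy.spatial.transform import Rotation as Ro
def go(x,y,z,ang):
    s=robot.sense(); p=s['ee_pos']; q=s['tcp_rot']; R=Ro.from_quat([q[1],q[2],q[3],q[0]])
    a=np.radians(ang); T=np.array([[np.cos(a+np.pi/2),np.cos(a),0],[np.sin(a+np.pi/2),np.sin(a),0],[0,0,-1]])
    if np.linalg.det(T)<0: T[:,2]*=-1
    print('turn deg',(R.inv()*Ro.from_matrix(T)).as_rotvec(degrees=True),'shift mm',1e3*R.inv().apply(np.array([x,y,z])-p),'now',p,'F',s['wrist_force'],'w',s['gripper_width'],'t',s['time_s'])
E
python3 -m handwheel '[[0,0,60,114,286,131,0],[0,0,60,114,286,131,0],[0,0,60,114,286,131,0],[0,0,60,114,286,131,0],[0,0,60,114,286,131,0],[0,0,60,114,286,131,0],[0,0,60,114,286,131,0],[0,0,60,114,286,131,0]]' >/dev/null
python3 -m handwheel '[[0,0,20.6,0,0,0,0],[0,0,20.6,0,0,0,0],[0,0,20.6,0,0,0,0],[0,0,20.6,0,0,0,0],[0,0,20.6,0,0,0,0],[0,0,20.6,0,0,0,0],[0,0,20.6,0,0,0,0],[0,0,20.6,0,0,0,0]]' >/dev/null
python3 -c "
from h import *
go(.465,.2065,.07,9.4)"
```

```text
turn deg [ 0.0003 -0.001  -0.0624] shift mm [  0.0071  -0.8068 130.2963] now [0.4658 0.2066 0.2003] F [ 0.305  -0.2703  0.4477] w 0.08527222177870476 t 5.1
```

```bash

python3 -m handwheel '[[0,0,0,0,-1,50,0],[0,0,0,0,-1,90,0],[0,0,0,0,-1,115,0],[0,0,0,0,-1,130,0],[0,0,0,0,-1,130,0],[0,0,0,0,-1,130,0],[0,0,0,0,-1,130,0],[0,0,0,0,-1,130,0]]'
python3 -m handwheel '[[0,0,0,0,0,0,0.3],[0,0,0,0,0,0,1],[0,0,0,0,0,0,1],[0,0,0,0,0,0,1],[0,0,0,0,0,0,1],[0,0,0,0,0,0,1],[0,0,0,0,0,0,1],[0,0,0,0,0,0,1]]'
python3 -m handwheel '[[0,0,0,0,0,-10,1],[0,0,0,0,0,-40,1],[0,0,0,0,0,-80,1],[0,0,0,0,0,-120,1],[0,0,0,0,0,-150,1],[0,0,0,0,0,-160,1],[0,0,0,0,0,-160,1],[0,0,0,0,0,-160,1]]'
python3 -c "
from h import *
m,im=snap('g1')
im=np.clip(im.astype(float)*2,0,255).astype(np.uint8)
cv2.imwrite('pics/g1c.png',np.hstack([im[:,100:420]]))
go(.6288,-.0765,.26,96.4)"
```

```text
time_s: 5.9
ee_pos: [0.4658, 0.2067, 0.0716]
tcp_rot: [0.001, 0.647, 0.762, 0.001]
wrist_force: [0.2, -1.0, 0.2]
gripper_width: 0.0853
gripper_force: 0.0
time_s: 6.7
ee_pos: [0.4653, 0.2066, 0.071]
tcp_rot: [0.0, 0.647, 0.762, 0.0]
wrist_force: [0.2, -0.1, 6.2]
gripper_width: 0.0463
gripper_force: 61.1
time_s: 7.5
ee_pos: [0.4637, 0.2063, 0.2285]
tcp_rot: [-0.001, 0.647, 0.762, -0.001]
wrist_force: [-0.6, 0.1, -1.8]
gripper_width: 0.0463
gripper_force: 62.2
turn deg [ -0.1834  -0.1661 -87.0866] shift mm [-305.7689  117.2968  -32.434 ] now [0.4634 0.2062 0.228 ] F [ 0.0884  0.6676 -1.9948] w 0.0465454507009221 t 7.55
```

View pics/g1c.png

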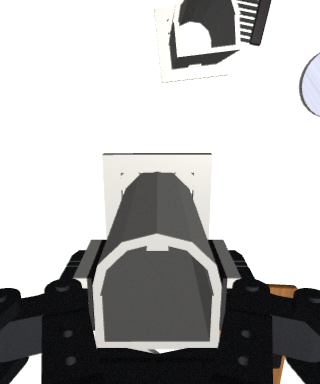

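```bash
python3 -c "
from h import *
m,im=load('g1')
for p in [(195,350),(318,350),(258,234)]: print(onz(m,p,.228+.039))
print('footback',[onz(m,p,.228-.071+.008) for p in [(204,155),(311,155)]])"
python3 -m handwheel '[[0,0,-60,-306,117,-32,1],[0,0,-60,-306,117,-32,1],[0,0,-60,-306,117,-32,1],[0,0,-60,-306,117,-32,1],[0,0,-60,-306,117,-32,1],[0,0,-60,-306,117,-32,1],[0,0,-60,-306,117,-32,1],[0,0,-60,-306,117,-32,1]]' >/dev/null
python3 -m handwheel '[[0,0,-27,0,0,0,1],[0,0,-27,0,0,0,1],[0,0,-27,0,0,0,1],[0,0,-27,0,0,0,1],[0,0,-27,0,0,0,1],[0,0,-27,0,0,0,1],[0,0,-27,0,0,0,1],[0,0,-27,0,0,0,1]]' >/dev/null
python3 -c "
from h import *
go(.635,-.0755,.171,96.4)"
```

```text
[0.4431 0.1839 0.267 ]
[0.4894 0.1915 0.267 ]
[0.459  0.2349 0.267 ]
footback [array([0.424 , 0.2396, 0.165 ]), array([0.4906, 0.2505, 0.165 ])]
turn deg [ 0.0021 -0.0029 -0.1387] shift mm [-5.3156  0.3633 91.201 ] now [ 0.6298 -0.0764  0.2622] F [ 0.1788  0.025  -1.2079] w 0.0464024352183065 t 9.15
```

```bash

python3 -m handwheel '[[0,0,0,-4,0,40,1],[0,0,0,-4,0,80,1],[0,0,0,-4,0,100,1],[0,0,0,-4,0,112,1],[0,0,0,-4,0,112,1],[0,0,0,-4,0,112,1],[0,0,0,-4,0,112,1],[0,0,0,-4,0,112,1]]'
python3 -m handwheel '[[0,0,0,0,0,3,1],[0,0,0,0,0,6,1],[0,0,0,0,0,9,1],[0,0,0,0,0,12,1],[0,0,0,0,0,14,1],[0,0,0,0,0,16,1],[0,0,0,0,0,18,1],[0,0,0,0,0,18,1]]'
python3 -c "
from h import *
snap('ins1','scene'); snap('ins1s','side');m,im=snap('ins1w')
s=robot.sense();print(s['moment'])
go(.6338,-.0757,.083,96.4)"
```

```text
time_s: 9.95
ee_pos: [0.6348, -0.0763, 0.1521]
tcp_rot: [0.001, -0.055, 0.998, -0.001]
wrist_force: [0.2, 0.3, -1.6]
gripper_width: 0.0466
gripper_force: 62.2
time_s: 10.75
ee_pos: [0.6336, -0.0761, 0.1319]
tcp_rot: [-0.0, -0.055, 0.998, 0.0]
wrist_force: [0.0, 0.7, -1.1]
gripper_width: 0.0466
gripper_force: 62.2
[-0.0525  0.0066  0.0377]
turn deg [-0.0008  0.0067 -0.0852] shift mm [-0.0398  0.3605 49.369 ] now [ 0.6338 -0.0761  0.1324] F [ 0.1436  0.8841 -1.0322] w 0.04668593725787797 t 10.9
```

```bash

python3 -m handwheel '[[0,0,0,0,0,4,1],[0,0,0,0,0,8,1],[0,0,0,0,0,12,1],[0,0,0,0,0,15,1],[0,0,0,0,0,18,1],[0,0,0,0,0,20,1],[0,0,0,0,0,20,1],[0,0,0,0,0,20,1]]'|grep -E 'pos|force'
python3 -m handwheel '[[0,0,0,0,0,4,1],[0,0,0,0,0,8,1],[0,0,0,0,0,12,1],[0,0,0,0,0,15,1],[0,0,0,0,0,18,1],[0,0,0,0,0,20,1],[0,0,0,0,0,20,1],[0,0,0,0,0,20,1]]'|grep -E 'pos|force'
python3 -c "
from h import *
go(.6338,-.0757,.083,96.4)"
```

```text
ee_pos: [0.6337, -0.076, 0.1123]
wrist_force: [0.2, 0.1, -2.3]
gripper_force: 62.1
ee_pos: [0.6335, -0.0761, 0.0919]
wrist_force: [2.1, -0.4, -2.5]
gripper_force: 62.1
turn deg [ 0.0075 -0.0337 -0.0859] shift mm [-0.3353  0.359   8.8727] now [ 0.6335 -0.0761  0.0919] F [ 2.1189 -0.3957 -2.5147] w 0.04682056404289653 t 12.5
```

```bash

python3 -m handwheel '[[0,0,0,0,0,3,1],[0,0,0,0,0,6,1],[0,0,0,0,0,8,1],[0,0,0,0,0,9,1],[0,0,0,0,0,10,1],[0,0,0,0,0,10,1],[0,0,0,0,0,10,1],[0,0,0,0,0,10,1]]'|grep -E 'pos|force'
python3 -c "
from h import *
go(.6338,-.0757,.083,96.4)"
```

```text
ee_pos: [0.6333, -0.0761, 0.0831]
wrist_force: [-3.5, 0.5, 6.2]
gripper_force: 62.9
turn deg [ 0.0039 -0.0624 -0.0785] shift mm [-0.5382  0.3073  0.0949] now [ 0.6333 -0.0761  0.0831] F [-3.508   0.5398  6.2443] w 0.046557925193394765 t 13.3
```

```bash

python3 -m handwheel '[[0,0,0,0,0,1,1],[0,0,0,0,0,2,1],[0,0,0,0,0,2,1],[0,0,0,0,0,2,1],[0,0,0,0,0,2,0.4],[0,0,0,0,0,2,0],[0,0,0,0,0,2,0],[0,0,0,0,0,2,0]]'|grep -E 'pos|force'
python3 -m handwheel '[[0,0,0,0,0,-10,0],[0,0,0,0,0,-40,0],[0,0,0,0,0,-80,0],[0,0,0,0,0,-120,0],[0,0,0,0,0,-160,0],[0,0,0,0,0,-160,0],[0,0,0,0,0,-160,0],[0,0,0,0,0,-160,0]]'|grep -E 'pos|force'
python3 -c "
from h import *
m,im=snap('after1','scene')
c=cv2.resize(im[130:240,140:400],None,fx=3,fy=3,interpolation=cv2.INTER_CUBIC);c=np.clip(c*1.5,0,255).astype(np.uint8)
cv2.imwrite('pics/after1c.png',c)
go(.4779,.3332,.22,16)"
```

```text
ee_pos: [0.6335, -0.076, 0.0798]
wrist_force: [0.9, 0.1, 0.1]
gripper_force: 0.0
ee_pos: [0.633, -0.0758, 0.2391]
wrist_force: [0.8, 0.4, -1.2]
gripper_force: 0.0
turn deg [-0.0567 -0.1868 80.3121] shift mm [108.8945 423.5168  19.3478] now [ 0.6328 -0.0758  0.2385] F [ 0.2069  0.7463 -0.3403] w 0.08562856023898713 t 14.95
```

View pics/after1c.png

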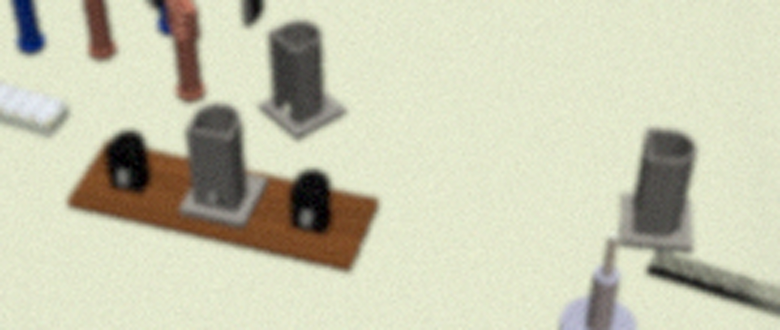

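```bash

python3 -m handwheel '[[0,0,60,98,381,19,0],[0,0,60,98,381,19,0],[0,0,60,98,381,19,0],[0,0,60,98,381,19,0],[0,0,60,98,381,19,0],[0,0,60,98,381,19,0],[0,0,60,98,381,19,0],[0,0,60,98,381,19,0]]'|grep -E 'pos|force'
python3 -c "
from h import *
snap('c2')
go(.4779,.3332,.2,16)"
```

```text
ee_pos: [0.4958, 0.2853, 0.22]
wrist_force: [0.9, 1.0, 0.2]
gripper_force: 0.0
turn deg [-0.1931 -0.2967 20.3168] shift mm [41.4155 13.1731 19.753 ] now [0.4919 0.292  0.2195] F [-4.145   2.4438  0.0521] w 0.08521879686178122 t 15.8
```

View pics/c2.png

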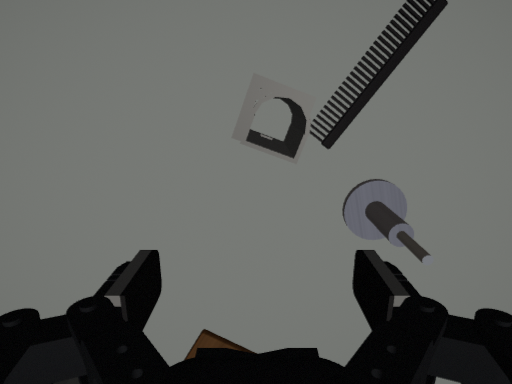

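```bash
python3 -c "
from h import *
m,im=load('c2')
print(proj(m,np.array([.4762,.339,.008])),proj(m,np.array([.4762,.339,.11])))
holder(m,[(256,73),(231,136),(297,164)],[(242,142),(294,160)])
go(.4779,.3332,.2,16)"
```

```text
[271.8323 117.4865] [277.6575 124.5099]
foot sides mm 68.77157609156141 77.86440266504441 yaws -76.89834429277899 13.09019677558774 centre [0.4825 0.3401]
rim edge mm 42.57778134489795 yaw -73.02097289747825 centre [0.4755 0.3412]
turn deg [-0.1931 -0.2967 20.3168] shift mm [41.4155 13.1731 19.753 ] now [0.4919 0.292  0.2195] F [-4.145   2.4438  0.0521] w 0.08521879686178122 t 15.8
```

```bash

python3 -m handwheel '[[0,0,20.3,41,13,20,0],[0,0,20.3,41,13,20,0],[0,0,20.3,41,13,20,0],[0,0,20.3,41,13,20,0],[0,0,20.3,41,13,20,0],[0,0,20.3,41,13,20,0],[0,0,20.3,41,13,20,0],[0,0,20.3,41,13,20,0]]'|grep -E 'pos|force'
python3 -c "
from h import *
go(.4779,.3332,.07,16)"
```

```text
ee_pos: [0.4837, 0.3247, 0.2018]
wrist_force: [0.2, 0.3, 0.6]
gripper_force: 0.0
turn deg [ 0.0053 -0.0026  0.016 ] shift mm [  9.7972  -3.2768 131.7579] now [0.4837 0.3247 0.2018] F [0.1867 0.2797 0.5992] w 0.08546266271638374 t 16.6
```

```bash

python3 -m handwheel '[[0,0,0,10,-3,20,0],[0,0,0,10,-3,50,0],[0,0,0,10,-3,90,0],[0,0,0,10,-3,120,0],[0,0,0,10,-3,132,0],[0,0,0,10,-3,132,0],[0,0,0,10,-3,132,0],[0,0,0,10,-3,132,0]]'|grep -E 'pos|force'
python3 -m handwheel '[[0,0,0,0,0,0,0.3],[0,0,0,0,0,0,1],[0,0,0,0,0,0,1],[0,0,0,0,0,0,1],[0,0,0,0,0,0,1],[0,0,0,0,0,0,1],[0,0,0,0,0,0,1],[0,0,0,0,0,0,1]]'|grep -E 'pos|force|wid'
python3 -m handwheel '[[0,0,0,0,0,-10,1],[0,0,0,0,0,-40,1],[0,0,0,0,0,-80,1],[0,0,0,0,0,-120,1],[0,0,0,0,0,-160,1],[0,0,0,0,0,-190,1],[0,0,0,0,0,-190,1],[0,0,0,0,0,-190,1]]'|grep -E 'pos|force'
python3 -c "
from h import *
m,im=snap('g2')
im=np.clip(im.astype(float)*2,0,255).astype(np.uint8)
cv2.imwrite('pics/g2c.png',im[:,100:420])
go(.623,.0234,.26,96.4)"
```

```text
ee_pos: [0.4795, 0.3344, 0.0719]
wrist_force: [0.5, 0.6, 0.9]
gripper_force: 0.0
ee_pos: [0.4788, 0.3341, 0.0708]
wrist_force: [-0.2, -0.5, 5.8]
gripper_width: 0.0464
gripper_force: 61.5
ee_pos: [0.4777, 0.3337, 0.26]
wrist_force: [0.7, 0.8, -2.8]
gripper_force: 62.1
turn deg [ -0.116   -0.0739 -80.3829] shift mm [-338.1574   54.7526   -1.5429] now [0.4771 0.3333 0.2585] F [-0.1707 -0.1902 -2.4041] w 0.04649943141439955 t 19.05
```

View pics/g2c.png

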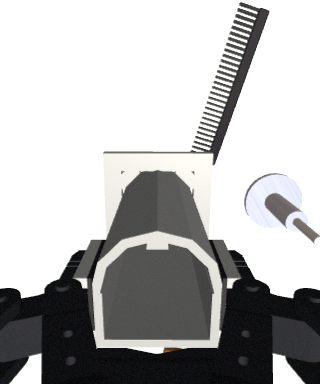

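```bash

python3 -m handwheel '[[0,0,-60,-338,55,0,1],[0,0,-60,-338,55,0,1],[0,0,-60,-338,55,0,1],[0,0,-60,-338,55,0,1],[0,0,-60,-338,55,0,1],[0,0,-60,-338,55,0,1],[0,0,-60,-338,55,0,1],[0,0,-60,-338,55,0,1]]' >/dev/null
python3 -m handwheel '[[0,0,-20.2,0,0,0,1],[0,0,-20.2,0,0,0,1],[0,0,-20.2,0,0,0,1],[0,0,-20.2,0,0,0,1],[0,0,-20.2,0,0,0,1],[0,0,-20.2,0,0,0,1],[0,0,-20.2,0,0,0,1],[0,0,-20.2,0,0,0,1]]' >/dev/null
python3 -c "
from h import *
go(.6239,.0236,.15,96.4)"
```

```text
turn deg [-0.0003 -0.0042 -0.2002] shift mm [  0.1566  -0.4632 109.63  ] now [0.624  0.0241 0.2596] F [ 0.2493  0.5078 -1.4999] w 0.04643314209222838 t 20.65
```

```bash

python3 -m handwheel '[[0,0,0,0,-0.5,40,1],[0,0,0,0,-0.5,80,1],[0,0,0,0,-0.5,100,1],[0,0,0,0,-0.5,110,1],[0,0,0,0,-0.5,110,1],[0,0,0,0,-0.5,110,1],[0,0,0,0,-0.5,110,1],[0,0,0,0,-0.5,110,1]]'|grep -E 'pos|force'
python3 -m handwheel '[[0,0,0,0,0,3,1],[0,0,0,0,0,6,1],[0,0,0,0,0,9,1],[0,0,0,0,0,12,1],[0,0,0,0,0,14,1],[0,0,0,0,0,16,1],[0,0,0,0,0,18,1],[0,0,0,0,0,18,1]]'|grep -E 'pos|force'
python3 -c "
from h import *
go(.6239,.0236,.083,96.4)"
```

```text
ee_pos: [0.6251, 0.0234, 0.1514]
wrist_force: [0.3, -0.3, -1.8]
gripper_force: 62.2
ee_pos: [0.624, 0.0234, 0.1314]
wrist_force: [1.0, -1.0, -1.7]
gripper_force: 62.2
turn deg [-0.0061 -0.0194 -0.1843] shift mm [ 0.0616  0.2211 48.3569] now [0.624  0.0234 0.1314] F [ 0.9543 -0.9668 -1.731 ] w 0.04666776002891497 t 22.25
```

```bash

python3 -m handwheel '[[0,0,0,0,0,4,1],[0,0,0,0,0,8,1],[0,0,0,0,0,12,1],[0,0,0,0,0,15,1],[0,0,0,0,0,18,1],[0,0,0,0,0,20,1],[0,0,0,0,0,20,1],[0,0,0,0,0,20,1]]'|grep -E 'pos|force'
python3 -m handwheel '[[0,0,0,0,0,4,1],[0,0,0,0,0,8,1],[0,0,0,0,0,12,1],[0,0,0,0,0,15,1],[0,0,0,0,0,18,1],[0,0,0,0,0,20,1],[0,0,0,0,0,20,1],[0,0,0,0,0,20,1]]'|grep -E 'pos|force'
python3 -m handwheel '[[0,0,0,0,0,3,1],[0,0,0,0,0,6,1],[0,0,0,0,0,8,1],[0,0,0,0,0,9,1],[0,0,0,0,0,10,1],[0,0,0,0,0,10,1],[0,0,0,0,0,10,1],[0,0,0,0,0,10,1]]'|grep -E 'pos|force'
python3 -c "
from h import *
go(.6239,.0236,.083,96.4)"
```

```text
ee_pos: [0.6239, 0.0234, 0.1115]
wrist_force: [-0.1, -1.4, -2.6]
gripper_force: 62.2
ee_pos: [0.624, 0.0234, 0.0913]
wrist_force: [3.3, -1.7, -3.5]
gripper_force: 62.2
ee_pos: [0.6238, 0.0235, 0.0828]
wrist_force: [-3.9, -0.2, 8.9]
gripper_force: 63.0
turn deg [-0.0117 -0.0438 -0.1692] shift mm [-0.0926  0.0851 -0.2041] now [0.6238 0.0235 0.0828] F [-3.9366 -0.2499  8.9357] w 0.04683578204260047 t 24.65
```

```bash

python3 -m handwheel '[[0,0,0,0,0,1,1],[0,0,0,0,0,2,1],[0,0,0,0,0,2,1],[0,0,0,0,0,2,1],[0,0,0,0,0,2,0.4],[0,0,0,0,0,2,0],[0,0,0,0,0,2,0],[0,0,0,0,0,2,0]]'|grep -E 'pos|force'
python3 -m handwheel '[[0,0,0,0,0,-10,0],[0,0,0,0,0,-40,0],[0,0,0,0,0,-80,0],[0,0,0,0,0,-120,0],[0,0,0,0,0,-160,0],[0,0,0,0,0,-160,0],[0,0,0,0,0,-160,0],[0,0,0,0,0,-160,0]]'|grep -E 'pos|force'
python3 -c "
from h import *
go(.535,-.085,.24,63.2)"
```

```text
ee_pos: [0.6236, 0.0237, 0.0791]
wrist_force: [0.7, -0.9, 0.2]
gripper_force: 0.0
ee_pos: [0.6233, 0.0236, 0.2385]
wrist_force: [-0.1, -0.3, -1.1]
gripper_force: 0.0
turn deg [-0.0049 -0.1251 33.0133] shift mm [ 99.5289 -98.4039  -1.3433] now [0.6233 0.0236 0.2385] F [-0.1079 -0.3259 -1.0997] w 0.08563754503094943 t 26.25
```

```bash

python3 -m handwheel '[[0,0,33,100,-98,0,0],[0,0,33,100,-98,0,0],[0,0,33,100,-98,0,0],[0,0,33,100,-98,0,0],[0,0,33,100,-98,0,0],[0,0,33,100,-98,0,0],[0,0,33,100,-98,0,0],[0,0,33,100,-98,0,0]]'|grep -E 'pos|force'
python3 -c "
from h import *
m,im=snap('a2')
p=proj(m,np.array([.4625,-.0655,.05]));print(p)
u,v=int(p[0])-90,max(int(p[1])-80,0)
c=cv2.resize(im[v:v+160,u:u+180],None,fx=3.4,fy=3.4,interpolation=cv2.INTER_CUBIC)
c=np.clip(c*1.7,0,255).astype(np.uint8);print(u,v)
cv2.imwrite('pics/a2c.png',c)"
```

```text
ee_pos: [0.5355, -0.084, 0.2392]
wrist_force: [-0.8, 0.2, -0.5]
gripper_force: 0.0
[239.0704  98.7116]
149 18
```

View pics/a2c.png

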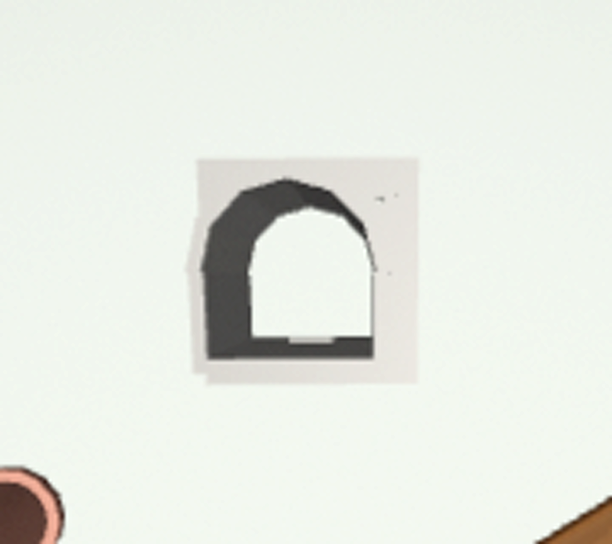

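```bash
python3 -c "
from h import *
m,im=load('a2'); F=lambda p:(149+(p[0]+.5)/3.4-.5,18+(p[1]+.5)/3.4-.5)
holder(m,[(197,158),(418,158),(417,383)],[(192,373),(388,373)],F)
go(.468,-.0682,.2,63.2)"
```

```text
foot sides mm 69.14166292111244 69.32084620512195 yaws 63.39170315273701 -26.15161001236446 centre [ 0.4613 -0.0663]
rim edge mm 46.914932358990434 yaw -26.61896523993741 centre [ 0.461  -0.0664]
turn deg [ 0.0002 -0.0321  0.1491] shift mm [ 67.4416 -16.0783  39.4019] now [ 0.5355 -0.0841  0.2394] F [-0.6169 -0.2099 -0.1019] w 0.08535515141877012 t 27.1
```

```bash

python3 -m handwheel '[[0,0,-0.3,68,-17,0,0],[0,0,-0.3,68,-17,0,0],[0,0,-0.3,68,-17,40,0],[0,0,-0.3,68,-17,80,0],[0,0,-0.3,68,-17,120,0],[0,0,-0.3,68,-17,155,0],[0,0,-0.3,68,-17,169,0],[0,0,-0.3,68,-17,169,0]]'|grep -E 'pos|force'
python3 -m handwheel '[[0,0,0,0,0,0,0],[0,0,0,0,0,0,0.3],[0,0,0,0,0,0,1],[0,0,0,0,0,0,1],[0,0,0,0,0,0,1],[0,0,0,0,0,0,1],[0,0,0,0,0,0,1],[0,0,0,0,0,0,1]]'|grep -E 'pos|force|wid'
python3 -m handwheel '[[0,0,0,0,0,-10,1],[0,0,0,0,0,-40,1],[0,0,0,0,0,-80,1],[0,0,0,0,0,-120,1],[0,0,0,0,0,-160,1],[0,0,0,0,0,-190,1],[0,0,0,0,0,-190,1],[0,0,0,0,0,-190,1]]'|grep -E 'pos|force'
python3 -c "
from h import *
m,im=snap('g3')
g=cv2.cvtColor(im,cv2.COLOR_BGR2GRAY); g0=cv2.cvtColor(load('g1')[1],cv2.COLOR_BGR2GRAY);g2=cv2.cvtColor(load('g2')[1],cv2.COLOR_BGR2GRAY)
for q in (g0,g2,g): # rows of foot back edge and flat rim edge on mid columns
    a=np.median(q[:,225:240],1); d=np.diff(a.astype(float)); a2=np.median(q[:,240:290],1)
    print('foot',[ (i,d[i]) for i in range(140,175) if abs(d[i])>5],'rim',[(i,v) for i,v in enumerate(np.diff(a2.astype(float))) if i>325 and abs(v)>8])
go(.6456,-.1753,.26,96.3)"
```

```text
ee_pos: [0.465, -0.0681, 0.0683]
wrist_force: [-0.4, -0.2, 0.6]
gripper_force: 0.0
ee_pos: [0.4677, -0.0699, 0.0721]
wrist_force: [-1.5, -1.7, 6.5]
gripper_width: 0.0467
gripper_force: 60.6
ee_pos: [0.467, -0.0692, 0.2615]
wrist_force: [-0.6, 0.6, -2.3]
gripper_force: 62.0
foot [(151, np.float64(-8.0)), (152, np.float64(-66.0)), (154, np.float64(54.0))] rim [(340, np.float64(26.0)), (341, np.float64(37.0)), (349, np.float64(-15.5)), (350, np.float64(-45.5)), (351, np.float64(-37.5))]
foot [(149, np.float64(-6.0)), (150, np.float64(-48.0)), (151, np.float64(-35.0)), (152, np.float64(40.0)), (153, np.float64(31.0))] rim [(338, np.float64(21.0)), (339, np.float64(49.0)), (347, np.float64(-15.5)), (348, np.float64(-57.5)), (351, np.float64(-40.5))]
foot [(146, np.float64(-6.0)), (147, np.float64(-50.0)), (148, np.float64(-29.0)), (149, np.float64(54.0)), (150, np.float64(17.0)), (174, np.float64(-20.0))] rim [(332, np.float64(31.0)), (333, np.float64(43.0)), (340, np.float64(15.0)), (341, np.float64(11.0)), (350, np.float64(-44.0)), (351, np.float64(-88.0))]
turn deg [  0.0157  -0.0523 -32.7795] shift mm [-207.8746  -15.2325   -0.0982] now [ 0.4663 -0.069   0.2601] F [-0.8275  0.3983 -1.3744] w 0.0466399867340913 t 29.55
```

```bash

python3 -m handwheel '[[0,0,-32.6,-209,-15,0,1],[0,0,-32.6,-209,-15,0,1],[0,0,-32.6,-209,-15,0,1],[0,0,-32.6,-209,-15,0,1],[0,0,-32.6,-209,-15,0,1],[0,0,-32.6,-209,-15,0,1],[0,0,-32.6,-209,-15,0,1],[0,0,-32.6,-209,-15,0,1]]' >/dev/null
python3 -c "
from h import *
go(.6469,-.1751,.15,96.3)"
```

```text
turn deg [ 0.0351 -0.0459 -0.1789] shift mm [ -0.7743  -0.3814 110.6397] now [ 0.6462 -0.1749  0.2606] F [ 1.265   1.1194 -1.269 ] w 0.046474818286589295 t 30.35
```

```bash

python3 -m handwheel '[[0,0,0,-0.5,-0.4,40,1],[0,0,0,-0.5,-0.4,80,1],[0,0,0,-0.5,-0.4,100,1],[0,0,0,-0.5,-0.4,110,1],[0,0,0,-0.5,-0.4,110,1],[0,0,0,-0.5,-0.4,110,1],[0,0,0,-0.5,-0.4,110,1],[0,0,0,-0.5,-0.4,110,1]]'|grep -E 'pos|force'
python3 -m handwheel '[[0,0,0,0,0,3,1],[0,0,0,0,0,6,1],[0,0,0,0,0,9,1],[0,0,0,0,0,12,1],[0,0,0,0,0,14,1],[0,0,0,0,0,16,1],[0,0,0,0,0,18,1],[0,0,0,0,0,18,1]]'|grep -E 'pos|force'
python3 -c "
from h import *
go(.6469,-.1751,.083,96.3)"
```

```text
ee_pos: [0.6488, -0.1766, 0.1526]
wrist_force: [0.1, 0.3, -0.7]
gripper_force: 62.2
ee_pos: [0.6477, -0.1762, 0.1323]
wrist_force: [0.2, 0.3, -0.9]
gripper_force: 62.2
turn deg [ 0.0169 -0.0312 -0.184 ] shift mm [ 0.6045  1.1368 49.2678] now [ 0.6477 -0.1762  0.1323] F [ 0.2054  0.3017 -0.8865] w 0.04663033467049874 t 31.95
```

```bash

python3 -m handwheel '[[0,0,0,0.5,1,4,1],[0,0,0,0.5,1,8,1],[0,0,0,0.5,1,12,1],[0,0,0,0.5,1,15,1],[0,0,0,0.5,1,18,1],[0,0,0,0.5,1,20,1],[0,0,0,0.5,1,20,1],[0,0,0,0.5,1,20,1]]'|grep -E 'pos|force'
python3 -m handwheel '[[0,0,0,0,0,4,1],[0,0,0,0,0,8,1],[0,0,0,0,0,12,1],[0,0,0,0,0,15,1],[0,0,0,0,0,18,1],[0,0,0,0,0,20,1],[0,0,0,0,0,20,1],[0,0,0,0,0,20,1]]'|grep -E 'pos|force'
python3 -m handwheel '[[0,0,0,0,0,3,1],[0,0,0,0,0,6,1],[0,0,0,0,0,8,1],[0,0,0,0,0,9,1],[0,0,0,0,0,10,1],[0,0,0,0,0,10,1],[0,0,0,0,0,10,1],[0,0,0,0,0,10,1]]'|grep -E 'pos|force'
python3 -c "
from h import *
go(.6469,-.1751,.083,96.3)"
```

```text
ee_pos: [0.6473, -0.1753, 0.1128]
wrist_force: [0.7, 0.2, -1.2]
gripper_force: 62.2
ee_pos: [0.647, -0.1752, 0.0922]
wrist_force: [1.7, 0.1, -2.5]
gripper_force: 62.2
ee_pos: [0.6472, -0.1754, 0.0841]
wrist_force: [-3.7, -0.2, 7.9]
gripper_force: 62.9
turn deg [-0.005  -0.0095 -0.1802] shift mm [0.2671 0.3577 1.1146] now [ 0.6472 -0.1754  0.0841] F [-3.7247 -0.224   7.9268] w 0.04672380073743999 t 34.35
```

```bash

python3 -m handwheel '[[0,0,0,0,0,1,1],[0,0,0,0,0,2,1],[0,0,0,0,0,2,1],[0,0,0,0,0,2,1],[0,0,0,0,0,2,0.4],[0,0,0,0,0,2,0],[0,0,0,0,0,2,0],[0,0,0,0,0,2,0]]'|grep -E 'pos|force'
python3 -m handwheel '[[0,0,0,0,0,-10,0],[0,0,0,0,0,-40,0],[0,0,0,0,0,-80,0],[0,0,0,0,0,-120,0],[0,0,0,0,0,-160,0],[0,0,0,0,0,-200,0],[0,0,0,0,0,-200,0],[0,0,0,0,0,-200,0]]'|grep -E 'pos|force'
python3 -c "
from h import *
go(.56,-.25,.30,90)"
```

```text
ee_pos: [0.6468, -0.1752, 0.0801]
wrist_force: [0.0, 0.0, -0.2]
gripper_force: 0.0
ee_pos: [0.6478, -0.1755, 0.2828]
wrist_force: [0.8, 0.1, -0.6]
gripper_force: 0.0
turn deg [-0.0925  0.1729  6.117 ] shift mm [ 95.2005 -64.6989 -17.3566] now [ 0.6478 -0.1755  0.2828] F [ 0.7962  0.1037 -0.5648] w 0.08574567390338714 t 35.95
```

```bash

python3 -m handwheel '[[0,0,6,95,-65,-17,0],[0,0,6,95,-65,-17,0],[0,0,6,95,-65,-17,0],[0,0,6,95,-65,-17,0],[0,0,6,95,-65,-17,0],[0,0,6,95,-65,-17,0],[0,0,6,95,-65,-17,0],[0,0,6,95,-65,-17,0]]'|grep -E 'pos|force'
python3 -c "
from h import *
m,im=snap('b1'); ms,sc=snap('after3','scene')
a=cv2.resize(im[0:230,0:400],(800,460),interpolation=cv2.INTER_CUBIC)
b=cv2.resize(sc[160:230,140:290],None,fx=2,fy=2,interpolation=cv2.INTER_CUBIC)
a=np.clip(a*1.6,0,255).astype(np.uint8); b=np.clip(b*1.5,0,255).astype(np.uint8)
o=np.zeros((600,800,3),np.uint8);o[:460]=a;o[460:,:300]=b
cv2.imwrite('pics/b1c.png',o)
go(.56,-.25,.30,90)"
```

```text
ee_pos: [0.5603, -0.2492, 0.2972]
wrist_force: [-0.5, 1.0, -1.3]
gripper_force: 0.0
turn deg [ 0.0134 -0.016   0.1717] shift mm [ 0.0856 -0.4875 -2.5696] now [ 0.5601 -0.2495  0.2974] F [ 0.4355 -0.2607  0.0024] w 0.0854992688541824 t 36.85
```

View pics/b1c.png

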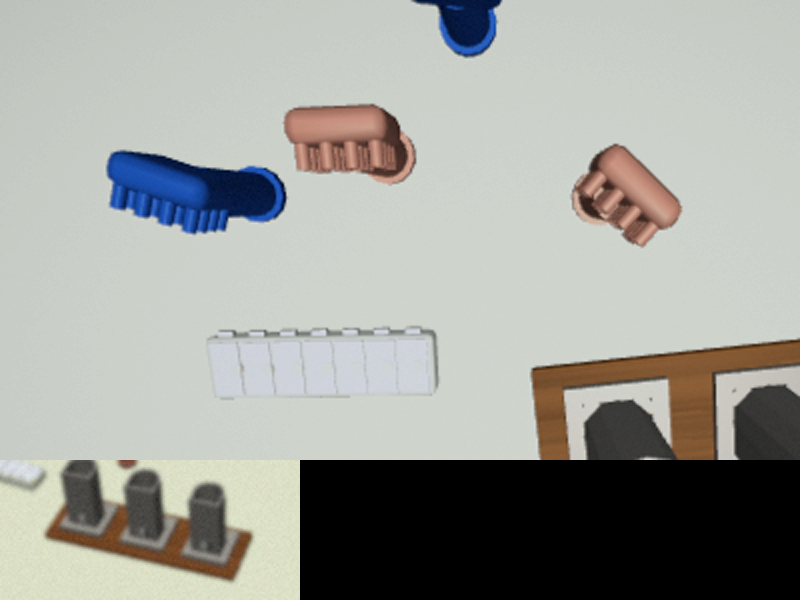

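```bash
python3 -c "
from h import *
m,im=load('b1'); md,_=load('d1'); F=lambda p:((p[0]+.5)/2-.5,(p[1]+.5)/2-.5); G=lambda p:((p[0]+.5)/1.56-.5,(p[1]+.5)/1.56-.5)
for n,q in (('p1',[(285,122),(337,123),(390,122)]),('p2',[(607,150),(640,186),(675,222)])):
    P=[onz(m,F(p),.13)[:2] for p in q]; e=P[2]-P[0]; print(n,P,np.linalg.norm(e),np.degrees(np.arctan2(e[1],e[0])))
print(tri([ray(m,F((640,186))),ray(md,G((222,113)))]))
print('feet',onz(m,F((387,157)),.006),onz(m,F((597,199)),.006))
"
```

```text
p1 [array([ 0.4558, -0.3486]), array([ 0.4561, -0.3258]), array([ 0.4556, -0.3025])] 0.046094127487347106 90.21866510838937
p2 [array([ 0.4668, -0.2067]), array([ 0.482 , -0.1912]), array([ 0.4976, -0.1742])] 0.04481693849194801 46.46902527771029
(array([ 0.4816, -0.1909,  0.129 ]), [np.float64(0.32481079018497), np.float64(0.32481079018503134)])
feet [ 0.4629 -0.3272  0.006 ] [ 0.4876 -0.195   0.006 ]
```

```bash

python3 -m handwheel '[[0,0,44,77,57,97,0.2],[0,0,44,77,57,97,0.2],[0,0,44,77,57,97,0.2],[0,0,44,77,57,97,0.2],[0,0,44,77,57,97,0.2],[0,0,44,77,57,97,0.2],[0,0,44,77,57,97,0.2],[0,0,44,77,57,97,0.2]]'|grep -E 'pos|force|wid'
python3 -c "
from h import *
go(.4834,-.1924,.094,46.2)"
```

```text
ee_pos: [0.4829, -0.1934, 0.2009]
wrist_force: [-0.3, -0.7, -0.2]
gripper_width: 0.0683
gripper_force: 0.0
turn deg [0.0042 0.0254 0.0843] shift mm [  0.3261   1.0535 106.9071] now [ 0.4829 -0.1934  0.2009] F [-0.3052 -0.7408 -0.239 ] w 0.06834811741975977 t 37.65
```

```bash

python3 -m handwheel '[[0,0,0,0,1,30,0.2],[0,0,0,0,1,60,0.2],[0,0,0,0,1,90,0.2],[0,0,0,0,1,107,0.2],[0,0,0,0,1,107,0.2],[0,0,0,0,1,107,0.2],[0,0,0,0,1,107,0.2],[0,0,0,0,1,107,0.2]]'|grep -E 'pos|force'
python3 -m handwheel '[[0,0,0,0,0,0,0.3],[0,0,0,0,0,0,0.4],[0,0,0,0,0,0,1],[0,0,0,0,0,0,1],[0,0,0,0,0,0,1],[0,0,0,0,0,0,1],[0,0,0,0,0,0,1],[0,0,0,0,0,0,1]]'|grep -E 'pos|force|wid'
python3 -m handwheel '[[0,0,0,0,0,-10,1],[0,0,0,0,0,-40,1],[0,0,0,0,0,-80,1],[0,0,0,0,0,-120,1],[0,0,0,0,0,-160,1],[0,0,0,0,0,-180,1],[0,0,0,0,0,-180,1],[0,0,0,0,0,-180,1]]'|grep -E 'pos|force'
python3 -c "
from h import *
m,im=snap('gb1'); ms,sd=snap('gb1s','side')
im=np.clip(im.astype(float)*1.6,0,255).astype(np.uint8)
cv2.imwrite('pics/gb1c.png',np.hstack([im[:,100:420],cv2.resize(sd[60:316,180:436],(384,384))]))
go(.6425,-.1765,.27,46.2)"
```

```text
ee_pos: [0.4842, -0.1931, 0.0952]
wrist_force: [1.1, 0.4, 0.4]
gripper_force: 0.0
ee_pos: [0.4839, -0.1929, 0.0945]
wrist_force: [0.4, 0.0, 5.9]
gripper_width: 0.0456
gripper_force: 61.4
ee_pos: [0.4829, -0.1922, 0.2731]
wrist_force: [-0.1, -0.2, -1.1]
gripper_force: 61.3
turn deg [-0.0337 -0.2127 -0.0869] shift mm [-104.878   122.099     1.1082] now [ 0.4823 -0.1918  0.2716] F [ 0.0075  0.7043 -0.8953] w 0.04556301643330038 t 40.15
```

View pics/gb1c.png

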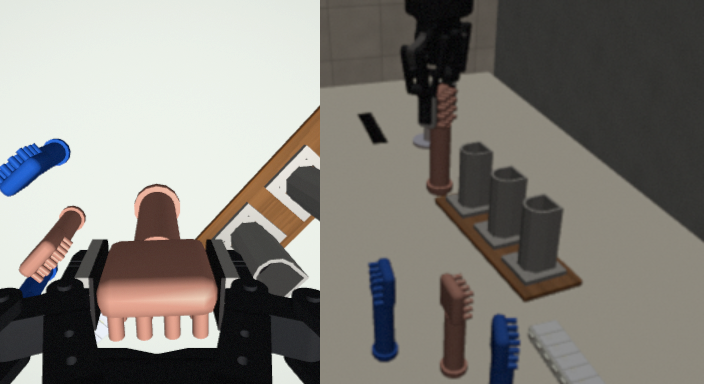

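```bash
python3 -c "
from h import *
m,im=load('gb1')
h=cv2.cvtColor(im,cv2.COLOR_BGR2HSV); mk=((h[...,1]>60)&((h[...,0]<15)|(h[...,0]>170))).astype(np.uint8)
z=.2716-.094+.012
for r in range(180,216,4):
    c=np.where(mk[r,225:295])[0]+225
    if len(c): print(r,c.min(),c.max(), onz(m,((c.min()+c.max())/2,r),z)[:2])
top=onz(m,(257,183.5),z)[:2]; a=np.radians(46.2); tx=np.array([np.cos(a+np.pi/2),np.sin(a+np.pi/2)]); print('axis',top-tx*.017, 'TCP-rel along tx mm',((top-tx*.017)-np.array([.4823,-.1918]))@tx*1e3)
"
```

```text
184 255 257 [ 0.4718 -0.1815]
188 244 269 [ 0.4742 -0.1833]
192 240 274 [ 0.4765 -0.1851]
196 238 276 [ 0.4787 -0.1872]
200 236 278 [ 0.4809 -0.1893]
204 235 279 [ 0.483  -0.1914]
208 235 279 [ 0.4852 -0.1935]
212 235 279 [ 0.4875 -0.1956]
axis [ 0.4843 -0.1925] TCP-rel along tx mm -1.9570085057891229
```

```bash

python3 -m handwheel '[[0,0,0,-100,120,0,1],[0,0,0,-100,120,0,1],[0,0,0,-100,120,0,1],[0,0,0,-100,120,0,1],[0,0,0,-100,120,0,1],[0,0,0,-100,120,0,1],[0,0,0,-100,120,0,1],[0,0,0,-100,120,0,1]]'|grep -E 'pos|force'
python3 -c "
from h import *
go(.6376,-.1741,.231,46.2)"
```

```text
ee_pos: [0.6377, -0.1757, 0.2745]
wrist_force: [0.1, -1.1, -1.6]
gripper_force: 61.9
turn deg [ 0.0053  0.0433 -0.1328] shift mm [ 1.2131  1.1099 43.4545] now [ 0.6377 -0.1757  0.2745] F [ 0.1314 -1.096  -1.5714] w 0.045367722792117315 t 40.95
```

```bash

python3 -m handwheel '[[0,0,0,1,1,20,1],[0,0,0,1,1,40,1],[0,0,0,1,1,43,1],[0,0,0,1,1,43,1],[0,0,0,1,1,43,1],[0,0,0,1,1,43,1],[0,0,0,1,1,43,1],[0,0,0,1,1,43,1]]'|grep -E 'pos|force'
python3 -m handwheel '[[0,0,0,0,0,4,1],[0,0,0,0,0,8,1],[0,0,0,0,0,12,1],[0,0,0,0,0,16,1],[0,0,0,0,0,20,1],[0,0,0,0,0,24,1],[0,0,0,0,0,28,1],[0,0,0,0,0,30,1]]'|grep -E 'pos|force'
python3 -c "
from h import *
go(.6376,-.1741,.161,46.2)"
```

```text
ee_pos: [0.6388, -0.174, 0.2313]
wrist_force: [0.3, 0.2, -1.2]
gripper_force: 61.9
ee_pos: [0.6383, -0.1738, 0.2]
wrist_force: [-0.9, -0.4, -0.4]
gripper_force: 61.9
turn deg [-0.0148 -0.0411 -0.0808] shift mm [ 0.2809 -0.6678 39.0178] now [ 0.6383 -0.1738  0.2   ] F [-0.8977 -0.3616 -0.4364] w 0.04576774870406695 t 42.55
```

```bash

python3 -m handwheel '[[0,0,0,0,-0.5,6,1],[0,0,0,0,-0.5,12,1],[0,0,0,0,-0.5,18,1],[0,0,0,0,-0.5,24,1],[0,0,0,0,-0.5,29,1],[0,0,0,0,-0.5,33,1],[0,0,0,0,-0.5,36,1],[0,0,0,0,-0.5,36,1]]'|grep -E 'pos|force'
python3 -m handwheel '[[0,0,0,0,0,1,1],[0,0,0,0,0,2,1],[0,0,0,0,0,2,1],[0,0,0,0,0,2,1],[0,0,0,0,0,2,1],[0,0,0,0,0,2,1],[0,0,0,0,0,2,1],[0,0,0,0,0,2,1]]'|grep -E 'pos|force'

```

```text
ee_pos: [0.6379, -0.1742, 0.1641]
wrist_force: [-0.6, 0.1, -1.6]
gripper_force: 61.9
ee_pos: [0.6382, -0.1743, 0.1627]
wrist_force: [0.3, 1.0, -1.5]
gripper_force: 61.9
```

```bash

python3 -m handwheel '[[0,0,0,0,0,1,1],[0,0,0,0,0,1.5,1],[0,0,0,0,0,1.5,1],[0,0,0,0,0,1.5,0.4],[0,0,0,0,0,1.5,0.1],[0,0,0,0,0,1.5,0],[0,0,0,0,0,1.5,0],[0,0,0,0,0,1.5,0]]'|grep -E 'pos|force|wid'
python3 -m handwheel '[[0,0,0,0,0,-10,0],[0,0,0,0,0,-30,0],[0,0,0,0,0,-60,0],[0,0,0,0,0,-90,0],[0,0,0,0,0,-120,0],[0,0,0,0,0,-120,0],[0,0,0,0,0,-120,0],[0,0,0,0,0,-120,0]]'|grep -E 'pos|force'
python3 -c "
from h import *
go(.50,-.31,.28,90.2)"
```

```text
ee_pos: [0.6382, -0.1743, 0.1611]
wrist_force: [-0.1, 0.8, -0.3]
gripper_width: 0.0855
gripper_force: 0.0
ee_pos: [0.6377, -0.1741, 0.2803]
wrist_force: [0.0, 1.5, 0.2]
gripper_force: 0.0
turn deg [  0.006   -0.0953 -44.0875] shift mm [   4.9739 -193.3965    0.3658] now [ 0.6377 -0.1741  0.2803] F [0.0113 1.5266 0.1647] w 0.08533618351871285 t 45.75
```

```bash

python3 -m handwheel '[[0,0,-44,5,-193,0,0.2],[0,0,-44,5,-193,0,0.2],[0,0,-44,5,-193,0,0.2],[0,0,-44,5,-193,0,0.2],[0,0,-44,5,-193,0,0.2],[0,0,-44,5,-193,0,0.2],[0,0,-44,5,-193,0,0.2],[0,0,-44,5,-193,0,0.2]]'|grep -E 'pos|force'
python3 -c "
from h import *
m,im=snap('b2')
h=cv2.cvtColor(im,cv2.COLOR_BGR2HSV); mk=((h[...,1]>60)&((h[...,0]<15)|(h[...,0]>170))&(h[...,2]>60)).astype(np.uint8)
n,l,st,ce=cv2.connectedComponentsWithStats(mk)
for i in range(1,n):
    if st[i,4]>200: print(st[i],ce[i])
print('pred bar ends',[proj(m,np.array(p)) for p in [(.456,-.3488,.13),(.456,-.3026,.13),(.448,-.3257,.135)]],'foot',proj(m,np.array([.4625,-.3255,.006])))
print(np.where(mk[int(proj(m,np.array([.456,-.3257,.135]))[1])])[0][[0,-1]])
go(.458,-.3257,.094,90.2)"
```

```text
ee_pos: [0.5005, -0.3095, 0.2801]
wrist_force: [0.3, -0.4, 0.3]
gripper_force: 0.0
[ 210  124   51   31 1204] [235.1819 137.3015]
[ 310  210  202   84 4302] [399.8452 242.2555]
pred bar ends [array([210.3773, 132.4586]), array([262.8483, 132.4934]), array([236.1334, 123.5952])] foot [242.5043 128.1979]
[210 260]
turn deg [ 0.0579 -0.0633 -0.1325] shift mm [ 42.5025 -16.3905 186.3843] now [ 0.5007 -0.3094  0.2804] F [-0.5395  0.2671 -0.6349] w 0.06822607300637726 t 46.6
```

```bash

python3 -m handwheel '[[0,0,0,42,-17,0,0.2],[0,0,0,42,-17,40,0.2],[0,0,0,42,-17,80,0.2],[0,0,0,42,-17,120,0.2],[0,0,0,42,-17,160,0.2],[0,0,0,42,-17,186,0.2],[0,0,0,42,-17,186,0.2],[0,0,0,42,-17,186,0.2]]'|grep -E 'pos|force'
python3 -m handwheel '[[0,0,0,0,0,0,0.2],[0,0,0,0,0,0,0.3],[0,0,0,0,0,0,0.4],[0,0,0,0,0,0,1],[0,0,0,0,0,0,1],[0,0,0,0,0,0,1],[0,0,0,0,0,0,1],[0,0,0,0,0,0,1]]'|grep -E 'pos|force|wid'
python3 -m handwheel '[[0,0,0,0,0,-10,1],[0,0,0,0,0,-40,1],[0,0,0,0,0,-80,1],[0,0,0,0,0,-120,1],[0,0,0,0,0,-160,1],[0,0,0,0,0,-200,1],[0,0,0,0,0,-200,1],[0,0,0,0,0,-200,1]]'|grep -E 'pos|force'
python3 -c "
from h import *
m,im=snap('gb2'); p=robot.sense()['ee_pos']
h=cv2.cvtColor(im,cv2.COLOR_BGR2HSV); mk=((h[...,1]>60)&((h[...,0]<15)|(h[...,0]>170))).astype(np.uint8)
for r in range(176,216,4):
    c=np.where(mk[r,225:295])[0]+225
    if len(c): print(r,c.min(),c.max(), onz(m,((c.min()+c.max())/2,r),p[2]-.082)[:2]-p[:2])
go(.618,.023,.295,90.2);go(.6287,-.0765,.295,90.2)"
```

```text
ee_pos: [0.4591, -0.3267, 0.0954]
wrist_force: [0.6, -1.3, -0.8]
gripper_force: 0.0
ee_pos: [0.4597, -0.3279, 0.0968]
wrist_force: [-0.2, -0.4, 5.7]
gripper_width: 0.0455
gripper_force: 61.6
ee_pos: [0.459, -0.3272, 0.2964]
wrist_force: [-0.7, -0.4, -1.1]
gripper_force: 61.3
184 245 267 [-0.0138  0.    ]
188 240 273 [-0.0109  0.0004]
192 238 275 [-0.0079  0.0004]
196 236 277 [-0.0049  0.0004]
200 235 273 [-0.0019 -0.0014]
204 235 274 [ 0.0011 -0.001 ]
208 235 275 [ 0.0042 -0.0007]
212 236 276 [0.0073 0.0001]
turn deg [ 0.0446 -0.0416 -0.083 ] shift mm [-160.3273  349.211    -0.2227] now [ 0.4584 -0.3265  0.2946] F [-0.4847  0.3254 -1.9786] w 0.04561371229459868 t 49.05
turn deg [ 0.0446 -0.0416 -0.083 ] shift mm [-170.8241  249.6894   -0.3078] now [ 0.4584 -0.3265  0.2946] F [-0.4847  0.3254 -1.9786] w 0.04561371229459868 t 49.05
```

```bash

python3 -m handwheel '[[0,0,0,-157.5,349,0,1],[0,0,0,-157.5,349,0,1],[0,0,0,-157.5,349,0,1],[0,0,0,-157.5,349,0,1],[0,0,0,-157.5,349,0,1],[0,0,0,-157.5,349,0,1],[0,0,0,-157.5,349,0,1],[0,0,0,-157.5,349,0,1]]'|grep -E 'pos|force'
python3 -m handwheel '[[0,0,0,0,0,10,1],[0,0,0,0,0,30,1],[0,0,0,0,0,50,1],[0,0,0,0,0,60,1],[0,0,0,0,0,60,1],[0,0,0,0,0,60,1],[0,0,0,0,0,60,1],[0,0,0,0,0,60,1]]'|grep -E 'pos|force'
python3 -c "
from h import *
go(.6153,.0229,.164,90.2)"
```

```text
ee_pos: [0.6151, 0.0259, 0.2924]
wrist_force: [-1.3, -0.2, -1.7]
gripper_force: 61.5
ee_pos: [0.6162, 0.022, 0.2364]
wrist_force: [-0.2, 0.2, -0.3]
gripper_force: 61.6
turn deg [-0.0196  0.1115 -0.0985] shift mm [ 1.0197  0.8903 72.3877] now [0.6162 0.022  0.2364] F [-0.2137  0.2478 -0.2672] w 0.04539371452184136 t 50.65
```

```bash

python3 -m handwheel '[[0,0,0,0.5,1,0,1],[0,0,0,0.5,1,6,1],[0,0,0,0.5,1,12,1],[0,0,0,0.5,1,18,1],[0,0,0,0.5,1,24,1],[0,0,0,0.5,1,30,1],[0,0,0,0.5,1,36,1],[0,0,0,0.5,1,36,1]]'|grep -E 'pos|force'
python3 -m handwheel '[[0,0,0,0,0,6,1],[0,0,0,0,0,12,1],[0,0,0,0,0,18,1],[0,0,0,0,0,24,1],[0,0,0,0,0,29,1],[0,0,0,0,0,33,1],[0,0,0,0,0,36,1],[0,0,0,0,0,36,1]]'|grep -E 'pos|force'

```

```text
ee_pos: [0.6144, 0.0234, 0.1978]
wrist_force: [-0.4, 0.1, -1.5]
gripper_force: 61.6
ee_pos: [0.6156, 0.0232, 0.1638]
wrist_force: [-0.3, 0.1, 1.5]
gripper_force: 61.8
```

```bash

python3 -m handwheel '[[0,0,0,0,0,0,0.8],[0,0,0,0,0,0,0.4],[0,0,0,0,0,0,0.2],[0,0,0,0,0,0,0],[0,0,0,0,0,0,0],[0,0,0,0,0,0,0],[0,0,0,0,0,0,0],[0,0,0,0,0,0,0]]'|grep -E 'pos|force|wid'
python3 -m handwheel '[[0,0,0,0,0,-10,0],[0,0,0,0,0,-30,0],[0,0,0,0,0,-60,0],[0,0,0,0,0,-90,0],[0,0,0,0,0,-120,0],[0,0,0,0,0,-120,0],[0,0,0,0,0,-120,0],[0,0,0,0,0,-120,0]]'|grep -E 'pos|force'
python3 -m handwheel '[[0,0,0,200,100,0,0],[0,0,0,200,100,0,0],[0,0,0,200,100,0,0],[0,0,0,200,100,0,0],[0,0,0,200,100,0,0],[0,0,0,200,100,0,0],[0,0,0,200,100,0,0],[0,0,0,200,100,0,0]]'|grep -E 'pos|force'
python3 -c "
from h import *
m,sc=snap('end','scene'); m2,sd=snap('ends','side')
a=cv2.resize(sc[120:250,120:400],(800,371),interpolation=cv2.INTER_CUBIC); b=cv2.resize(sd[130:260,220:400],(310,224),interpolation=cv2.INTER_CUBIC)
o=np.zeros((600,800,3),np.uint8);o[:371]=a
c=cv2.resize(sc[165:225,155:275],(440,220),interpolation=cv2.INTER_CUBIC)
o[372:596,:310]=b;o[375:595,340:780]=c
cv2.imwrite('pics/endc.png',np.clip(o*1.4,0,255).astype(np.uint8))"
```

```text
ee_pos: [0.6151, 0.0233, 0.1632]
wrist_force: [-0.5, 0.1, -0.4]
gripper_width: 0.0855
gripper_force: 0.0
ee_pos: [0.6145, 0.0234, 0.2823]
wrist_force: [-0.3, -1.0, -0.4]
gripper_force: 0.0
ee_pos: [0.4155, 0.1225, 0.2828]
wrist_force: [-0.1, 0.5, 0.3]
gripper_force: 0.0
```

View pics/endc.png

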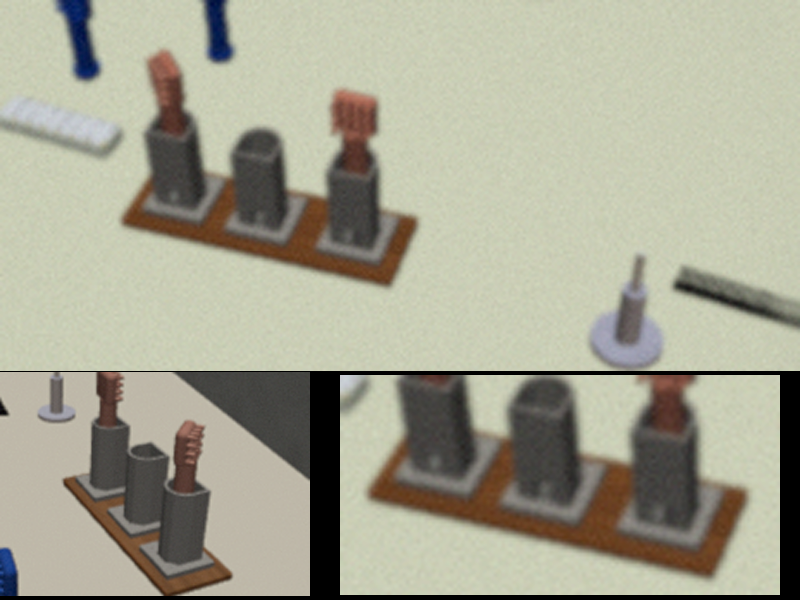

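The last picture shows all three holders flush on the plate, with a light button in each window. Both pink brushes stand in the outer holders, and the bystanders and blue look-alikes haven't moved.

```bash
python3 -c "
from plant import robot
print(robot.close_job())"
```

```text
the job is handed in; nothing more can be done
None
```

I locked all three holders onto the stubs, then stood both pink brushes foot down in the two outer holders and handed the job in at about 53 s of the 208 s allowed; no result came back.

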